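# Close the bottle and bring the shaker's hold-down arm over its carrier

## Robot

A 6-joint arm with a two-finger parallel gripper is mounted at the origin on a cart in front of the work surface, level with it; the furniture and walls round the work are solid. World frame = base frame: x ahead of the robot, y to its left, z up, the work surface at z = 0. Lengths are in m, angles in rad, forces in N, time in s.
With the tool pointing down it reaches from about 0.25 to 0.725 m from the base axis. Payload 4 kg.
Tool frame: the origin (TCP) lies on the centre line of the jaws, within the pads' length; the fingertips stand ahead of it and the grasp point (between the pads) lies 3 mm ahead of it (bot.tcp_to_tips is the z of the fingertips in the tool frame, in m); z points along the fingers, y is the line along which they close (so a half turn about z gives the same grasp; the last joint's range is limited). The gripper opens to 85 mm and grips with 20 to 120 N. Pads are 22 mm wide; open, the fingers measure 114 mm over their backs; the gripper's body (76 mm by 85 mm) begins 54 mm behind the grasp point. The pads swing forward as they close: fully open they stand 13 mm farther back than shut.
Start: joints at [-1.199, 0.241, 0.005, 1.335, 0, 1.571], TCP at [0.182, -0.466, 0.253] pointing down, gripper open.
Joint ranges: [-2.72, 2.72], [-1.05, 1.87], [-1.09, 1.28], [-1.99, 2.15], [-1.42, 1.44], [-3.14, 3.14]. Speed limits (rad/s): [2.79, 2.79, 3.14, 3.14, 3.14, 3.14].

## Interface

Orientations are given as a unit quaternion [x, y, z, w].
In Python, from workcell import telemetry, camera, camera_params, ticket, boxes_of, cut_out, spot_point, bot gives the robot as it stands.
- The arm moves only by the shell command python3 -m creep 'ROWS'. ROWS is text: rows parted by semicolons, each of 5 numbers parted by spaces: the opening, from 0 (shut) to 1 (fully open), then the shift along the tool's x, y, z in units of 150 mm (1.0 is 150 mm), then the turn about the tool's z in units of 180 degrees (1.0 is 180 degrees). In form: claw x y z turn; .... A call has 1 to 12 rows; each row is the pose to reach, as a shift and turn from the pose commanded when the call began, along the tool's axes at that moment, turning the shorter way round; what a row does not reach only later rows make up. A row lasts 1/8 s, in which the tool goes at most 62.5 mm and 10.7 degrees, less where a joint would pass 70% of its speed; a pose out of reach is approached as far as the arm can. A call with a number of a shift or a turn outside -1 to 1 is refused whole. A call with a gripper value outside its range is refused whole. The fingers move at their own pace and stop on an object; the grip force is fixed at half the most. Time passes only in rows, so rows that repeat a pose let the fingers close. It gives the time, the measured TCP pose, the force, the opening and the grip force at its end, in the units of the state.
- telemetry.get_obs(): the state, without advancing time (a new reading comes with each control period).
- camera(name): name is "scene" or "top"; returns the picture (384x512x3 uint8, red, green, blue); there is no depth.
- camera_params(name): a dict with "camera_matrix" (3x3 intrinsics, pixels), "eye" and "attitude" of the camera in the world. Camera axes: x right, y down, z forward; pixel columns grow to the right and rows downward; lengths in m; the calibration is good to about 2 mm. A picture is of the moment at which its call begins. camera_params takes no time and is no camera call.
- ticket.job_done(): hands the job in; it is judged then, once.
Trained networks look in the newest picture that a camera, given by its name, has taken for a name from the list of things; names that differ only in an ending like _2 or _b are one class to them, and where a whole thing is asked for, a point or a joint stands for the part that bears it (a point fixed in the world has none). Each returns a list of dicts, best first, with "conf" (0 to 1); they miss things now and then, are a little off and sometimes report something else, mostly with a low value. They report only what shows in the picture. A call takes as long as a camera call.
- boxes_of(thing, camera): "at" ([x, y, z] in m, in world coordinates, good to about 4 mm: the middle of the surface that is visible of it).
- cut_out(thing, camera): "pixels" (384x512 bool, what is visible of it).
- spot_point(thing, camera): "at" ([x, y, z] in m, in world coordinates, good to about 4 mm: a listed point, or the origin of a listed thing).
The state is a dict: "clock": time; "joint_pos": joint angles; "joint_vel": joint speeds; "tau": joint torques, N m; "eef_pos": TCP position; "tool_rot": TCP orientation; "ft_force": force on the tool from outside, world axes, zero at the start; "ft_torque": the same for the moment, N m; "grip_width": finger opening in m; "grasp_force": force on a finger pad.
Only numpy, scipy, OpenCV 4.12 (cv2) and the standard library are available. Lean on these libraries where they do the work, as an engineer would, in place of code of your own. Each camera call takes 0.05 s, during which the arm holds its last target. There are 200 camera calls.

## Task

Make the bottle in the shaker's carrier ready for clamping: screw its cap clockwise until it is fully home, and only then pick up the loose hold-down arm at its balance point and carry it, level, over the carrier. Finish holding it there, still and level, the hub straight above the thick column and the fork straight above the thin post, about a finger's breadth (15 mm) above their tips and touching neither carrier nor bottle, so that I can guide it down; do not let go of it. Do not knock the carrier or the bottle with it, and leave the other things on the bench where they are.

Things in the scene. Friction and masses are not known exactly. Their poses are not given: they have to be found in the camera images.
- carrier: Bottle carrier of a shaker, fixed to the bench: aluminium plate 130 x 270 mm, its top 16 mm above the bench; a white plastic bottle, 80 mm in diameter, stands fast in a low cup on it and cannot turn. Origin on the bench under the bottle's axis; z up; a thick column stands 110 mm along -y from the bottle's axis (robot's right), a thin post 90 mm along +y.
- cap_top (a point): Centre of the top of the bottle's white screw cap, 232 mm above the bench. The cap is a cylinder 55 mm in diameter and 25 mm high, gripped across its diameter from above; below it the bottle's shoulder widens. Carrier axes.
- bottle_cap (a joint): Angle of the bottle's cap in rad: 0 is fully home against a hard stop, it starts 0.8 to 1.4 rad open. Clockwise seen from above closes it (the value falls). It drags with about 0.05 N m, stays where it is left and does not rise or come off. Home means below 0.1.
- column_tip (a point): Tip of the carrier's thick steel column (20 mm diameter, nose tapered over its last 10 mm to 8 mm), on its axis, 264 mm above the bench, 32 mm above the top of the cap. Carrier axes.
- post_tip (a point): Tip of the carrier's thin steel guide post (10 mm diameter, nose tapered to 4 mm), on its axis, 264 mm above the bench. Carrier axes.
- hold_arm: Loose hold-down arm, 0.4 to 0.85 kg, 244 mm long, lying flat on the bench at left: a heavy dark steel hub (40 mm diameter, 44 mm high, bore 24 mm, split lugs behind), a slim aluminium bar, a 50 mm presser disc 110 mm from the hub's axis, a light fork 200 mm from it. Origin on the underside at the balance point, 49 mm from the hub's axis; +y runs along the bar to the fork, z up.
- balance_point (a point): Balance point of the hold-down arm, well off its middle: 49 mm from the hub's axis towards the fork, in the middle of the slim bar (14 mm wide across x, 24 mm high, free for the fingers from 24 to 82 mm from the hub's axis), 12 mm above the underside. Arm axes.
- hub_bore (a point): Centre of the hub's bore at the underside of the hold-down arm, 49 mm along -y from its balance point. Arm axes.
- fork_slot (a point): Centre of the fork's slot (18 mm wide, open at the end) at the underside of the hold-down arm, 151 mm along +y from its balance point. Arm axes.
- beaker: Bystander: glass beaker, 74 mm diameter, 96 mm high, in front and to the left of the water bath (the fixed white box, about 210 mm high with what lies on it, that stands between the hold-down arm and the carrier). Origin under its centre.
- petri_dish: Bystander: glass dish, 88 mm diameter, 14 mm high, behind and to the left of the water bath. Origin under its centre.
- tape_roll: Bystander: roll of tape lying flat, 98 mm diameter, 25 mm high, to the right of the carrier. Origin under its centre.
- forceps: Bystander: steel forceps lying flat, 117 mm long, right front. Origin under their centre.

How it is judged:
By the outcome, as a careful person would: the job done as asked, in the order asked, and still so for the second after the job is handed in, while the arm keeps its last pose, push and grip.
It also fails if it takes over 67 s, if anything falls off the work surface, if the arm or the gripper's body presses on something with over 40 N, if the wrist force passes 120 N, or if a joint passes its speed limit or range.

## Working session

There is one attempt and no reset: what is moved stays moved. The work goes in short steps, Python scripts to look and compute and a shell command to move; the robot and the scene stay as the last step left them, time stands still between calls to the robot, and variables do not carry over. Pictures are saved under pics/ and viewed, at most 10 in all, crops included, and the job is handed in when it is done.

```bash
mkdir -p pics; ls; python3 - <<'E'
from workcell import *
import cv2,numpy as np
for c in("scene","top"):
    cv2.imwrite(f"pics/{c}0.png",cv2.cvtColor(camera(c),cv2.COLOR_RGB2BGR))
    p=camera_params(c);print(c,np.round(p["eye"],3),np.round(p["attitude"],3))
    for t in["cap_top","column_tip","post_tip","carrier","hold_arm","balance_point","hub_bore","fork_slot","beaker","petri_dish","tape_roll"]:
        print(t,[(np.round(d["at"],4).tolist(),round(d["conf"],2)) for d in spot_point(t,c)[:2]])
o=telemetry.get_obs();print({k:np.round(v,3).tolist() for k,v in o.items()},bot.tcp_to_tips)
E
```

```text
pics
scene [-0.533 -0.98   1.707] [ 0.86  -0.362  0.145 -0.33 ]
cap_top [([0.3298, 0.1632, -0.003], 0.72)]
column_tip [([0.4546, -0.3838, 0.264], 0.92), ([0.3292, 0.1634, 0.0005], 0.66)]
post_tip []
carrier [([0.4841, -0.2713, -0.0016], 0.74)]
hold_arm [([0.4814, -0.6101, 0.0004], 0.68)]
balance_point [([0.487, -0.2735, -0.0037], 0.72)]
hub_bore []
fork_slot []
beaker [([0.3279, 0.1637, 0.0001], 0.72)]
petri_dish []
tape_roll []
top [-0.516 -0.127  1.858] [ 0.722 -0.639  0.18  -0.195]
cap_top [([0.4851, -0.274, 0.2334], 0.57)]
column_tip [([0.4511, -0.3789, 0.2594], 0.88)]
post_tip [([0.5114, -0.1898, 0.2645], 0.74)]
carrier [([0.4806, -0.2698, 0.0017], 0.77)]
hold_arm [([0.4454, 0.3617, -0.0003], 0.61)]
balance_point [([0.4445, 0.3651, 0.0164], 0.89)]
hub_bore [([0.4402, 0.3129, 0.0013], 0.51)]
fork_slot [([0.4558, 0.5147, 0.0025], 0.71)]
beaker [([0.3327, 0.1633, 0.0026], 0.63), ([0.4415, 0.3102, 0.0007], 0.28)]
petri_dish [([0.6193, 0.1971, -0.004], 0.63)]
tape_roll []
{'clock': 1.2, 'joint_pos': [-1.199, 0.241, 0.005, 1.335, 0.0, 1.571], 'joint_vel': [0.001, -0.001, 0.0, -0.001, -0.002, 0.0], 'tau': [0.0, -37.222, 25.269, 0.001, -0.0, -0.0], 'eef_pos': [0.182, -0.466, 0.253], 'tool_rot': [0.983, 0.185, 0.0, 0.0], 'ft_force': [0.564, 0.524, -0.47], 'ft_torque': [0.017, 0.001, -0.052], 'grasp_force': 0.0, 'grip_width': 0.086} 0.022
```

View pics/scene0.png

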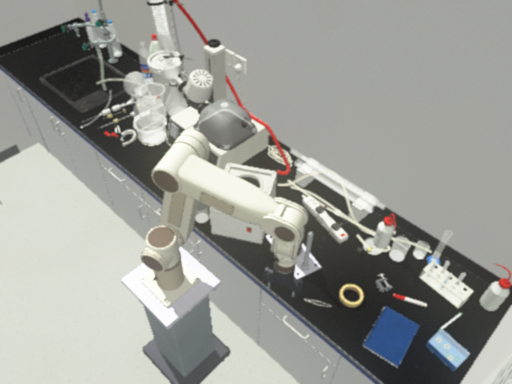

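View pics/top0.png

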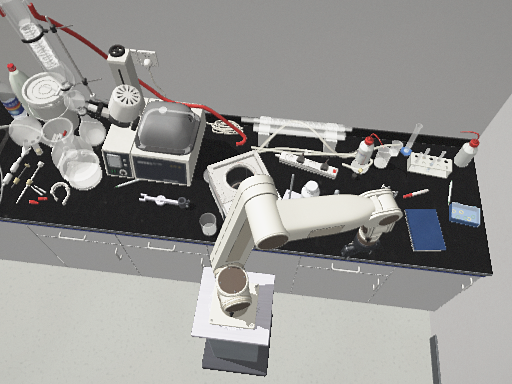

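The scene picture is occluded by the arm at the carrier (about 300,250). The top picture shows the bottle cap at about (311,188), the hold-down arm at about (165,200), hub at the right end, and the water bath at (238,180). The detections agree with this. Next, a helper and the raise.

```bash
cat > h.py <<'E'
from workcell import *
import numpy as np
from scipy.spatial.transform import Rotation as R
def psi(o):  # world angle of tool y
    y=R.from_quat(o["tool_rot"]).apply([0,1,0]);return np.degrees(np.arctan2(y[1],y[0]))
def to(p,a=None):
    o=telemetry.get_obs();r=R.from_quat(o["tool_rot"])
    s=r.inv().apply(np.array(p)-o["eef_pos"])/.15
    t=0 if a is None else -((a-psi(o)+180)%360-180)/180
    print("shift",np.round(s,4),"turn",round(t,4))
def st():
    o=telemetry.get_obs()
    print(round(o["clock"],2),np.round(o["eef_pos"],4),"psi",round(psi(o),2),"j",np.round(o["joint_pos"],2),"F",np.round(o["ft_force"],1),"T",np.round(o["ft_torque"],2),round(o["grip_width"],4),o["grasp_force"],"tips",bot.tcp_to_tips, "tilt",np.round(R.from_quat(o["tool_rot"]).apply([0,0,1]),3))
E
python3 -c "
from h import *
print([x for x in dir(bot) if x[0]!='_'])
to([.485,-.273,.343],15.6)"
python3 -m creep '1 0 0 -0.3 0; 1 0 0 -0.6 0; 1 0 0 -0.6 -0.05'; python3 -c "
from h import *
st();to([.485,-.273,.343],15.6)"
```

```text
['Unreachable', 'tcp_to_tips']
shift [ 2.3513 -0.4631 -0.5979] turn -0.4683
clock: 1.58
eef_pos: [0.1823, -0.4674, 0.3475]
tool_rot: [0.965, 0.263, 0.0, 0.004]
ft_force: [-0.3, -0.1, -0.3]
grip_width: 0.0857
grasp_force: 0.0
1.57 [ 0.1823 -0.4674  0.3475] psi -59.45 j [-1.2   0.22  0.22  1.56 -0.    1.41] F [-0.3 -0.1 -0.3] T [-0.02 -0.03  0.01] 0.0857 0.0 tips 0.022 tilt [ 0.003 -0.008 -1.   ]
shift [ 2.397  -0.0906  0.0262] turn -0.4169
```

```bash
python3 -m creep '1 0.3 0 0 -0.05; 1 0.65 0 0 -0.1; 1 1 0 0 -0.15; 1 1 0 0 -0.2; 1 1 0 0 -0.2' >/dev/null; python3 -c "
from h import *
st();to([.485,-.273,.343],15.6)"
```

```text
2.2 [ 0.3117 -0.3897  0.3433] psi -23.71 j [-0.9   0.22  0.21  1.56 -0.    1.09] F [ 0.2 -0.4  0.3] T [0.04 0.09 0.01] 0.0856 0.0 tips 0.022 tilt [-0. -0. -1.]
shift [1.177  0.7447 0.0016] turn -0.2184
```

```bash
python3 -m creep '1 0.3 0.2 0 -0.05; 1 0.6 0.4 0 -0.1; 1 0.9 0.6 0 -0.15; 1 1 0.74 0 -0.22; 1 1 0.74 0 -0.22;1 1 0.74 0 -0.22' >/dev/null; python3 - <<'E'
from h import *
import cv2
for c in("scene","top"):
    im=camera(c)
    cv2.imwrite(f"pics/{c}1.png",cv2.cvtColor(im,cv2.COLOR_RGB2BGR))
    for t in["cap_top","column_tip","post_tip","carrier","hub_bore","balance_point","fork_slot"]:
        print(c,t,[(np.round(d["at"],4).tolist(),round(d["conf"],2)) for d in spot_point(t,c)[:2]])
st();to([.485,-.273,.343],15.6)
E
```

```text
scene cap_top [([0.4808, -0.2729, 0.2326], 0.59)]
scene column_tip [([0.4541, -0.3842, 0.2605], 0.58)]
scene post_tip [([0.5098, -0.189, 0.2649], 0.69)]
scene carrier [([0.4865, -0.2737, -0.0006], 0.77), ([0.4838, -0.2739, 0.2342], 0.72)]
scene hub_bore [([0.4379, 0.3139, 0.0001], 0.55), ([0.3272, 0.1647, -0.0015], 0.47)]
scene balance_point [([0.5112, -0.1894, 0.2658], 0.7)]
scene fork_slot [([0.438, 0.3163, 0.0018], 0.21)]
top cap_top [([0.4866, -0.2748, 0.2309], 0.76)]
top column_tip [([0.452, -0.3798, 0.2596], 0.85), ([0.4448, 0.3621, 0.0156], 0.5)]
top post_tip [([0.5129, -0.1894, 0.2637], 0.93)]
top carrier [([0.4826, -0.2768, 0.003], 0.76), ([0.5116, -0.1864, 0.2635], 0.4)]
top hub_bore [([0.4408, 0.3142, 0.0003], 0.68)]
top balance_point [([0.4469, 0.3583, 0.0147], 0.6), ([0.5105, -0.1901, 0.2643], 0.48)]
top fork_slot [([0.4538, 0.5117, 0.0009], 0.68)]
3.75 [ 0.4731 -0.2973  0.3433] psi 15.91 j [-0.56  0.35  0.38  1.61 -0.    0.73] F [-0.3 -0.1 -0.1] T [-0.02 -0.04 -0.02] 0.0852 0.0 tips 0.022 tilt [-0.  0. -1.]
shift [0.1344 0.1207 0.0018] turn 0.0017
```

```bash
python3 -m creep '1 0.13 0.12 0 0; 1 0.13 0.12 0 0; 1 0.13 0.12 0 0;1 0.13 0.12 0.1 0' >/dev/null; python3 -c "
from h import *
st();to([.4845,-.2745,.240],15.6)"
```

```text
4.25 [ 0.4854 -0.2746  0.3293] psi 15.87 j [-0.51  0.34  0.34  1.56 -0.    0.78] F [0.6 0.2 0.3] T [-0.    0.01  0.05] 0.0853 0.0 tips 0.022 tilt [ 0.002 -0.002 -1.   ]
shift [ 0.0037 -0.0065  0.5955] turn 0.0015
```

View pics/top1.png

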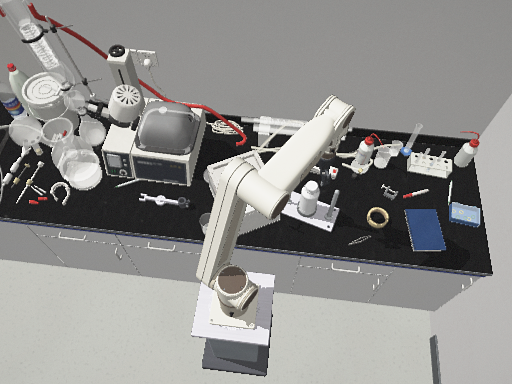

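The top view shows the wrist above the carrier, the bottle at (311,195) and the column at (335,203), which fits the detections. Descending to the cap and closing.

```bash
python3 -m creep '1 0 -0.005 0.2 0; 1 0 -0.005 0.4 0; 1 0 -0.005 0.52 0; 1 0 -0.005 0.59 0; 1 0 -0.005 0.59 0' | grep force; python3 -m creep '0.4 0 0 0 0; 0.4 0 0 0 0;0 0 0 0 0; 0 0 0 0 0; 0 0 0 0 0; 0 0 0 0 0; 0 0 0 0 0' >/dev/null; python3 -c "
from h import *
st()"
```

```text
ft_force: [0.6, 0.4, 0.1]
grasp_force: 0.0
5.75 [ 0.485  -0.2742  0.2416] psi 15.91 j [-0.51  0.36  0.13  1.35 -0.    0.78] F [-0.2  0.5  5.3] T [0.1  0.2  0.03] 0.052 62.87343621253967 tips 0.022 tilt [ 0.003 -0.002 -1.   ]
```

```bash
python3 -m creep '0 0 0 0 0.03; 0 0 0 0 0.06; 0 0 0 0 0.09; 0 0 0 0 0.12; 0 0 0 0 0.15; 0 0 0 0 0.18; 0 0 0 0 0.21; 0 0 0 0 0.24' >/dev/null; python3 -c "
from h import *
st()"
```

```text
6.75 [ 0.4858 -0.2743  0.2415] psi -27.44 j [-0.51  0.36  0.14  1.34  0.    1.54] F [0.6 0.2 3.4] T [ 0.06 -0.26  0.09] 0.0522 62.985745668411255 tips 0.022 tilt [ 0.004 -0.002 -1.   ]
```

```bash
for i in 1 2; do :; done; python3 -m creep '0 0 0 0 0.02; 0 0 0 0 0.04; 0 0 0 0 0.06; 0 0 0 0 0.06' >/dev/null; python3 -c "
from h import *
st()"; python3 -m creep '0 0 0 0 0.02; 0 0 0 0 0.04; 0 0 0 0 0.06; 0 0 0 0 0.06' >/dev/null; python3 -c "
from h import *
st()"
```

```text
7.25 [ 0.486  -0.2744  0.2415] psi -38.04 j [-0.51  0.36  0.14  1.34  0.    1.72] F [ 1.4 -0.2  6.2] T [-0.04 -0.46 -0.06] 0.0523 63.10247182846069 tips 0.022 tilt [ 0.005 -0.002 -1.   ]
7.75 [ 0.4861 -0.2746  0.2416] psi -48.84 j [-0.51  0.36  0.14  1.34  0.    1.91] F [2.5 0.2 5. ] T [-0.02 -0.59 -0.11] 0.0521 63.07181239128113 tips 0.022 tilt [ 0.005 -0.002 -1.   ]
```

```bash
python3 -m creep '0 0 0 0 0.02; 0 0 0 0 0.04; 0 0 0 0 0.05; 0 0 0 0 0.05' >/dev/null; python3 -c "
from h import *
st()"; python3 -m creep '0 0 0 0 0.02; 0 0 0 0 0.04; 0 0 0 0 0.05; 0 0 0 0 0.05' >/dev/null; python3 -c "
from h import *
st()"
```

```text
8.25 [ 0.4863 -0.2748  0.2416] psi -57.83 j [-0.51  0.36  0.14  1.34  0.    2.07] F [ 2.9 -1.6  5.4] T [-0.2  -0.73 -0.05] 0.0524 63.05658459663391 tips 0.022 tilt [ 0.005 -0.003 -1.   ]
8.75 [ 0.4863 -0.2749  0.2415] psi -66.84 j [-0.51  0.36  0.14  1.34  0.    2.22] F [ 4.9 -1.5  5.5] T [-0.28 -0.93 -0.04] 0.0524 63.08677911758423 tips 0.022 tilt [ 0.006 -0.003 -1.   ]
```

```bash
python3 -m creep '0 0 0 0 0.02; 0 0 0 0 0.04; 0 0 0 0 0.05; 0 0 0 0 0.05' >/dev/null; python3 -c "
from h import *
st()"; python3 -m creep '0 0 0 0 0.02; 0 0 0 0 0.04; 0 0 0 0 0.05; 0 0 0 0 0.05' >/dev/null; python3 - <<'E'
from h import *
import cv2
st()
for c in("scene","top"):
    im=camera(c);p=camera_params(c)
    x=R.from_quat(p["attitude"]).inv().apply(np.array([.485,-.274,.25])-p["eye"]);u=p["camera_matrix"]@x;u,v=(u[:2]/u[2]).astype(int);print(u,v)
    k=im[max(v-40,0):v+40,max(0,u-50):u+50]
    cv2.imwrite(f"pics/{c}2.png",cv2.cvtColor(cv2.resize(k,None,fx=6,fy=6,interpolation=2),cv2.COLOR_RGB2BGR))
E
```

```text
9.25 [ 0.4864 -0.2751  0.2415] psi -75.85 j [-0.51  0.36  0.14  1.34  0.    2.38] F [ 5.  -2.8  5.5] T [-0.39 -0.96 -0.06] 0.0523 63.063987493515015 tips 0.022 tilt [ 0.006 -0.003 -1.   ]
9.75 [ 0.4864 -0.2753  0.2416] psi -84.85 j [-0.51  0.36  0.14  1.34 -0.    2.54] F [ 4.8 -2.5  5.3] T [-0.51 -0.99 -0.01] 0.0524 63.04288029670715 tips 0.022 tilt [ 0.006 -0.004 -1.   ]
294 216
312 182
```

View pics/scene2.png

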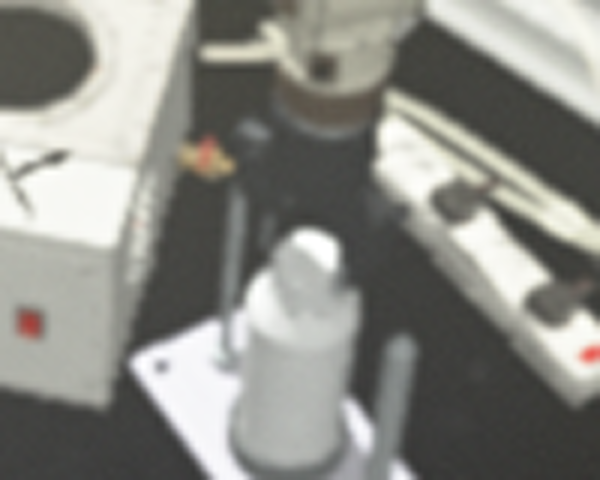

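```bash
python3 -c "
from h import *
print(telemetry.get_obs()['tau'])"; python3 -m creep '0 0 0 0 0.02; 0 0 0 0 0.04; 0 0 0 0 0.05; 0 0 0 0 0.05' >/dev/null; python3 -c "
from h import *
st();print(telemetry.get_obs()['tau'])";python3 -m creep '0 0 0 0 0.02; 0 0 0 0 0.04; 0 0 0 0 0.05' >/dev/null; python3 -c "
from h import *
st();print(telemetry.get_obs()['tau'])"
```

```text
[ 1.77869381e-02 -4.01251602e+01  2.09987622e+01  2.01857373e+00
 -1.79898011e-02 -4.47697041e-02]
10.35 [ 0.4865 -0.2755  0.2416] psi -93.85 j [-0.51  0.36  0.14  1.34 -0.    2.69] F [ 5.1 -3.5  5.3] T [-0.56 -0.99 -0.09] 0.0521 63.024516105651855 tips 0.022 tilt [ 0.006 -0.004 -1.   ]
[ 2.59659905e-01 -4.02107728e+01  2.09347790e+01  2.12488152e+00
  1.14987153e-01 -5.92056473e-03]
10.72 [ 0.4864 -0.2757  0.2416] psi -102.91 j [-0.52  0.36  0.14  1.34 -0.    2.85] F [ 4.7 -4.2  4.2] T [-0.79 -0.88  0.03] 0.0527 63.03565979003906 tips 0.022 tilt [ 0.006 -0.004 -1.   ]
[  0.45354215 -40.27915478  20.88532627   2.20816612   0.29508001
  -0.09590738]
```

View pics/top2.png

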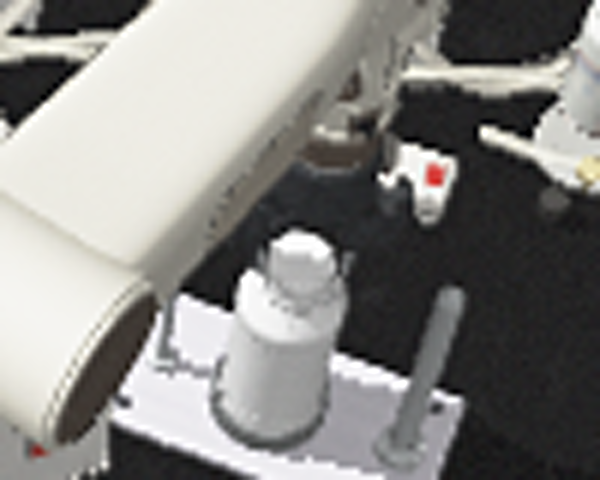

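No stop felt after about 118 degrees. I'll release, rise and look at the cap.

```bash
python3 -m creep '1 0 0 0 0; 1 0 0 0 0; 1 0 0 0 0; 1 0 0 -0.2 0; 1 0 0 -0.5 0; 1 0 0 -0.6 -0.05; 1 0 0 -0.6 -0.1; 1 0 0 -0.6 -0.15; 1 0 0 -0.6 -0.2; 1 0 0 -0.6 -0.25; 1 0 0 -0.6 -0.3; 1 0 0 -0.6 -0.35' >/dev/null; python3 - <<'E'
from h import *
import cv2
st()
K=[]
for c in("scene","top"):
    im=camera(c);p=camera_params(c)
    print(c,[(np.round(d["at"],4).tolist(),round(d["conf"],2)) for d in spot_point("cap_top",c)[:2]])
    x=R.from_quat(p["attitude"]).inv().apply(np.array([.485,-.274,.24])-p["eye"]);u=p["camera_matrix"]@x;u,v=(u[:2]/u[2]).astype(int)
    K.append(cv2.resize(im[v-22:v+22,u-22:u+22],(400,400),interpolation=cv2.INTER_CUBIC))
    if c=="top": K.append(cv2.resize(cv2.imread("pics/top1.png")[v-22:v+22,u-22:u+22,::-1],(400,400),interpolation=cv2.INTER_CUBIC))
k=np.hstack([K[0],K[1]]);cv2.imwrite("pics/cap3.png",cv2.cvtColor(k,cv2.COLOR_RGB2BGR))
E
```

```text
12.22 [ 0.484  -0.2738  0.3295] psi -39.58 j [-0.51  0.34  0.34  1.57 -0.    1.75] F [-0.1  0.5 -0.6] T [0.01 0.02 0.05] 0.0852 0.0 tips 0.022 tilt [-0.001  0.001 -1.   ]
scene [([0.4843, -0.2736, 0.2327], 0.94)]
top [([0.4858, -0.2753, 0.2341], 0.62)]
```

View pics/cap3.png

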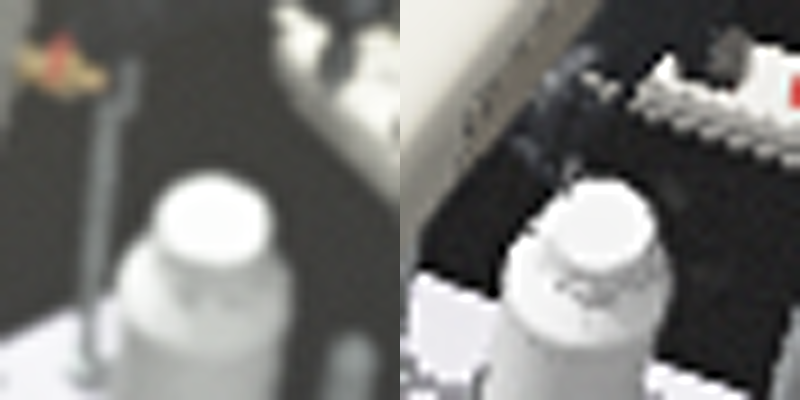

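```bash
python3 -m creep '1 0 0 0 -0.05; 1 0 0 0 -0.1; 1 0 0 0 -0.15; 1 0 0 0 -0.2; 1 0 0 0 -0.25; 1 0 0 0 -0.3; 1 0 0 0 -0.35; 1 0 0 0 -0.35' >/dev/null; python3 -c "
from h import *
st();to([.485,-.2745,.234])"
```

```text
13.43 [ 0.4842 -0.2739  0.3297] psi 22.91 j [-0.51  0.34  0.34  1.57  0.    0.66] F [-0.5 -0.7  0. ] T [-0.01 -0.03  0.02] 0.0854 0.0 tips 0.022 tilt [-0.  0. -1.]
shift [-0.006   0.0031  0.6382] turn 0
```

```bash
python3 -m creep '1 0 0 0.25 0; 1 0 0 0.45 0; 1 0 0 0.6 0; 1 0 0 0.63 0; 0.4 0 0 0.63 0;0 0 0 0.63 0;0 0 0 0.63 0;0 0 0 0.63 0; 0 0 0 0.63 0; 0 0 0 0.63 0' >/dev/null; python3 -c "
from h import *
st()"; python3 -m creep '0 0 0 0 0.03; 0 0 0 0 0.06; 0 0 0 0 0.06' >/dev/null; python3 -c "
from h import *
st()"
```

```text
14.68 [ 0.4848 -0.2744  0.2372] psi 23.07 j [-0.51  0.36  0.13  1.33 -0.    0.65] F [-1.9 -0.   6.4] T [0.08 0.39 0.01] 0.0526 63.90015006065369 tips 0.022 tilt [ 0.003 -0.002 -1.   ]
15.05 [ 0.485  -0.2743  0.2372] psi 12.25 j [-0.51  0.36  0.13  1.33  0.    0.84] F [-0.9  1.   5.3] T [ 0.08  0.25 -0.07] 0.0529 64.08648490905762 tips 0.022 tilt [ 0.003 -0.002 -1.   ]
```

```bash
python3 -m creep '0 0 0 0 0.05; 0 0 0 0 0.1; 0 0 0 0 0.15; 0 0 0 0 0.2; 0 0 0 0 0.25; 0 0 0 0 0.25' >/dev/null; python3 -c "
from h import *
st()"; python3 -m creep '0 0 0 0 0.05; 0 0 0 0 0.1; 0 0 0 0 0.15; 0 0 0 0 0.2; 0 0 0 0 0.25; 0 0 0 0 0.3' >/dev/null; python3 -c "
from h import *
st();print(telemetry.get_obs()['tau'][5])"
```

```text
15.8 [ 0.4859 -0.2744  0.2372] psi -32.61 j [-0.51  0.36  0.13  1.33  0.    1.63] F [1.9 0.7 5.7] T [ 0.14 -0.23 -0.02] 0.0524 64.17259097099304 tips 0.022 tilt [ 0.005 -0.002 -1.   ]
16.55 [ 0.4864 -0.2753  0.2373] psi -86.84 j [-0.51  0.36  0.13  1.33 -0.    2.57] F [ 3.3 -2.4  3.7] T [-0.48 -0.63  0.05] 0.0529 64.01695489883423 tips 0.022 tilt [ 0.006 -0.004 -1.   ]
-0.9186531230807304
```

```bash
cat > m.py <<'E'
from h import *
o=telemetry.get_obs();print(round(psi(o),1),"Tz",round(o["ft_torque"][2],3),"tau6",round(o["tau"][5],3),"v6",round(o["joint_vel"][5],2),"F",np.round(o["ft_force"],1))
E
python3 m.py; python3 -m creep '0 0 0 0 0' >/dev/null; python3 m.py;python3 -m creep '0 0 0 0 0.01' >/dev/null; python3 m.py; python3 -m creep '0 0 0 0 0.04' >/dev/null; python3 m.py; python3 -m creep '0 0 0 0 0.04' >/dev/null; python3 m.py; python3 -m creep '0 0 0 0 0' >/dev/null; python3 m.py
```

```text
-86.8 Tz 0.047 tau6 -0.919 v6 1.24 F [ 3.3 -2.4  3.7]
-86.5 Tz -0.019 tau6 0.224 v6 -0.04 F [ 5.1 -3.5  5.2]
-88.3 Tz 0.045 tau6 -0.179 v6 0.25 F [ 4.  -2.8  6.3]
-95.6 Tz 0.11 tau6 -0.859 v6 1.01 F [ 3.7 -2.7  6. ]
-102.9 Tz 0.118 tau6 -0.725 v6 0.99 F [ 4.8 -3.9  6. ]
-102.7 Tz -0.051 tau6 0.129 v6 -0.02 F [ 4.5 -3.7  5.6]
```

```bash
python3 -m creep '1 0 0 0 0; 1 0 0 0 0; 1 0 0 0 0; 1 0 0 0 -0.055; 1 0 0 0 -0.11; 1 0 0 0 -0.165; 1 0 0 0 -0.22; 1 0 0 0 -0.275; 1 0 0 0 -0.33; 1 0 0 0 -0.385; 1 0 0 0 -0.44; 1 0 0 0 -0.495' >/dev/null; python3 m.py; python3 -m creep '1 0 0 0 -0.055; 1 0 0 0 -0.11; 1 0 0 0 -0.165; 1 0 0 0 -0.22;0 0 0 0 -0.22;0 0 0 0 -0.22; 0 0 0 0 -0.22; 0 0 0 0 -0.22; 0 0 0 0 -0.22' >/dev/null; python3 -c "
from h import *
st()";python3 m.py; python3 -m creep '0 0 0 0 0.055; 0 0 0 0 0.11; 0 0 0 0 0.165' >/dev/null;python3 m.py;  python3 -m creep '0 0 0 0 0.055; 0 0 0 0 0.11; 0 0 0 0 0.165' >/dev/null;python3 m.py;  python3 -m creep '0 0 0 0 0.055; 0 0 0 0 0.11; 0 0 0 0 0.165' >/dev/null;python3 m.py;  python3 -m creep '0 0 0 0 0.055; 0 0 0 0 0.11; 0 0 0 0 0.165' >/dev/null;python3 m.py;python3 -c "
from h import *
st()"
```

```text
-13.4 Tz -0.015 tau6 1.138 v6 -1.37 F [-0.2 -0.3 -0.4]
19.8 [ 0.4845 -0.2737  0.2358] psi 25.79 j [-0.51  0.36  0.12  1.33  0.    0.61] F [-0.7  2.   4.2] T [ 0.54  0.05 -0.03] 0.0528 63.88982534408569 tips 0.022 tilt [ 0.001  0.    -1.   ]
25.8 Tz -0.034 tau6 -0.046 v6 -0.0 F [-0.7  2.   4.2]
-4.2 Tz 0.112 tau6 -1.014 v6 1.37 F [2.6 2.4 2.5]
-33.9 Tz 0.044 tau6 -1.012 v6 1.37 F [6.1 1.2 1.6]
-63.6 Tz 0.142 tau6 -1.012 v6 1.37 F [6.6 0.1 0.2]
-93.3 Tz 0.104 tau6 -1.013 v6 1.37 F [ 7.7 -3.2 -0.5]
21.3 [ 0.4872 -0.2755  0.2358] psi -93.31 j [-0.51  0.36  0.13  1.33 -0.    2.68] F [ 7.7 -3.2 -0.5] T [-0.61 -1.4   0.1 ] 0.0531 63.69672417640686 tips 0.022 tilt [ 0.006 -0.004 -1.   ]
```

```bash
python3 -m creep '1 0 0 0 0; 1 0 0 0 0; 1 0 0 0 0; 1 0 0 0 -0.055; 1 0 0 0 -0.11; 1 0 0 0 -0.165; 1 0 0 0 -0.22; 1 0 0 0 -0.275; 1 0 0 0 -0.33; 1 0 0 0 -0.385; 1 0 0 0 -0.44; 1 0 0 0 -0.495' >/dev/null; python3 m.py; python3 -m creep '1 0 0 0 -0.055; 1 0 0 0 -0.11; 1 0 0 0 -0.165; 1 0 0 0 -0.22;1 0 0 0 -0.275; 1 0 0 0 -0.22; 1 0 0 0 -0.165;1 0 0 0 -0.11' >/dev/null; python3 m.py; python3 -m creep '1 0 0 0 0;1 0 0 0 -0.014; 1 0 0 0 0; 1 0 0 0 0.014' >/dev/null; python3 m.py; python3 -m creep '0 0 0 0 0;0 0 0 0 0; 0 0 0 0 0; 0 0 0 0 0; 0 0 0 0 0' >/dev/null; python3 m.py; python3 -m creep '0 0 0 0 0.014; 0 0 0 0 0.028; 0 0 0 0 0.042' >/dev/null;python3 m.py;  python3 -m creep '0 0 0 0 0.055; 0 0 0 0 0.11; 0 0 0 0 0.165' >/dev/null;python3 m.py;  python3 -m creep '0 0 0 0 0.055; 0 0 0 0 0.11; 0 0 0 0 0.165; 0 0 0 0 0.22' >/dev/null;python3 m.py;python3 -c "
from h import *
st()"
```

```text
-3.5 Tz -0.034 tau6 1.138 v6 -1.37 F [0.3 0.5 0.3]
15.6 Tz -0.013 tau6 -1.138 v6 1.37 F [-0.4  0.4 -0.8]
13.5 Tz 0.011 tau6 -0.291 v6 0.35 F [ 0.3  0.6 -0.3]
13.4 Tz 0.057 tau6 0.046 v6 0.0 F [0.6 2.8 6.3]
5.8 Tz 0.056 tau6 -0.218 v6 0.35 F [2.1 2.8 4.9]
-24.1 Tz 0.122 tau6 -1.013 v6 1.37 F [4.9 1.5 3.2]
-63.7 Tz 0.13 tau6 -1.013 v6 1.37 F [ 6.5 -0.7  1.6]
26.18 [ 0.4868 -0.2747  0.2361] psi -63.74 j [-0.51  0.36  0.13  1.33  0.    2.17] F [ 6.5 -0.7  1.6] T [-0.23 -1.38  0.13] 0.0529 63.813689947128296 tips 0.022 tilt [ 0.005 -0.002 -1.   ]
```

```bash
python3 -m creep '0 0 0 0 -0.055; 0 0 0 0 -0.11' >/dev/null;python3 m.py;  python3 -m creep '0 0 0 0 -0.055' >/dev/null;python3 m.py; for i in 1; do :; done; python3 -m creep '0 0 0 0 0.055' >/dev/null;python3 m.py; python3 -m creep '0 0 0 0 0.055' >/dev/null;python3 m.py; python3 -m creep '0 0 0 0 0.055' >/dev/null;python3 m.py; python3 -m creep '0 0 0 0 0.055' >/dev/null;python3 m.py; python3 -m creep '0 0 0 0 0.055' >/dev/null;python3 m.py; python3 -m creep '0 0 0 0 0.055' >/dev/null;python3 m.py;
```

```text
-43.3 Tz -0.173 tau6 1.033 v6 -1.37 F [5.7 1.9 3.5]
-33.4 Tz -0.16 tau6 1.024 v6 -1.37 F [4.7 1.8 3. ]
-43.8 Tz 0.094 tau6 -1.692 v6 1.46 F [6.3 1.2 2. ]
-53.8 Tz 0.136 tau6 -1.021 v6 1.37 F [ 5.4 -0.1  2.2]
-63.7 Tz 0.158 tau6 -1.013 v6 1.37 F [ 7.1 -0.2  1. ]
-73.7 Tz 0.115 tau6 -1.013 v6 1.37 F [ 6.4 -1.   1.6]
-83.6 Tz 0.119 tau6 -1.013 v6 1.37 F [ 6.5 -1.8  1.2]
-93.5 Tz 0.135 tau6 -1.014 v6 1.37 F [ 6.9 -2.8  0.9]
```

```bash
python3 -m creep '1 0 0 0 0; 1 0 0 0 0; 1 0 0 0 0; 1 0 0 0 -0.055; 1 0 0 0 -0.11; 1 0 0 0 -0.165; 1 0 0 0 -0.22; 1 0 0 0 -0.275; 1 0 0 0 -0.33; 1 0 0 0 -0.385; 1 0 0 0.02 -0.44; 1 0 0 0.04 -0.495' >/dev/null; python3 -c "
from h import *
st();to([.485,-.2745,.229])";  python3 -m creep '1 0 0 0 -0.05; 1 0 0 0 -0.1; 0 0 0 0 -0.1;0 0 0 0 -0.1; 0 0 0 0 -0.1; 0 0 0 0 -0.1; 0 0 0 0 -0.1' >/dev/null; python3 -c "
from h import *
st()"; python3 -m creep '0 0 0 0 0.028; 0 0 0 0 0.056; 0 0 0 0 0.084' >/dev/null; python3 m.py
```

```text
28.8 [ 0.484  -0.2739  0.2291] psi -3.72 j [-0.51  0.36  0.11  1.32 -0.    1.12] F [ 0.2 -0.7  1.2] T [ 0.   -0.01  0.02] 0.0857 0.0 tips 0.022 tilt [-0.001  0.    -1.   ]
shift [-0.0035  0.0069  0.0008] turn 0
29.68 [ 0.4849 -0.2738  0.2299] psi 13.92 j [-0.51  0.36  0.11  1.32  0.    0.81] F [1.5 1.9 4.1] T [ 0.51 -0.48 -0.03] 0.0533 64.36533093452454 tips 0.022 tilt [ 0.002  0.    -1.   ]
-1.3 Tz 0.083 tau6 -0.489 v6 0.7 F [3.1 2.4 2.9]
```

```bash
python3 -m creep '0 0 0 0 0.04; 0 0 0 0 0.08; 0 0 0 0 0.12; 0 0 0 0 0.16; 0 0 0 0 0.2;0 0 0 0 0.24; 0 0 0 0 0.28;0 0 0 0 0.32;0 0 0 0 0.36;0 0 0 0 0.4;0 0 0 0 0.44;0 0 0 0 0.48' >/dev/null; python3 m.py;python3 -m creep '0 0 0 0 0.04; 0 0 0 0 0.04; 0 0 0 0 0.04' >/dev/null; python3 m.py
```

```text
-87.8 Tz 0.124 tau6 -0.722 v6 0.99 F [ 7.4 -2.5  0.1]
-94.8 Tz -0.013 tau6 -0.044 v6 0.0 F [ 7.5 -1.7  0.5]
```

```bash
python3 -m creep '1 0 0 0 0; 1 0 0 0 0; 1 0 0 0 0; 1 0 0 -0.3 0; 1 0 0 -0.6 0; 1 0 0 -0.77 0; 1 0 -0.3 -0.77 -0.05; 1 0 -0.6 -0.77 -0.1; 1 0 -0.95 -0.77 -0.15; 1 0 -0.95 -0.77 -0.2' >/dev/null; python3 -c "
from h import *
st();to([.444,.362,.3])"
```

```text
33.17 [ 0.4961 -0.1288  0.3451] psi -58.21 j [-0.25  0.25  0.25  1.57  0.    2.33] F [ 1.  -0.7  0.3] T [-0.05 -0.    0.02] 0.0851 0.0 tips 0.022 tilt [-0.  0. -1.]
shift [ 1.4285 -2.9636  0.3021] turn 0
```

```bash
python3 -m creep '1 0.17 -0.35 0 -0.05; 1 0.34 -0.7 0 -0.1; 1 0.48 -1 0 -0.15; 1 0.48 -1 0 -0.15' >/dev/null; python3 -c "
from h import *
st();to([.444,.362,.3],-4.4)"
```

```text
33.67 [0.4794 0.0364 0.3449] psi -31.47 j [0.08 0.18 0.17 1.56 0.   2.2 ] F [ 0.2 -0.4 -0.6] T [0.02 0.02 0.01] 0.0852 0.0 tips 0.022 tilt [-0.  0. -1.]
shift [ 1.7283 -1.3344  0.2996] turn -0.1504
```

```bash
python3 -m creep '1 0.33 -0.25 0 -0.05; 1 0.66 -0.5 0 -0.1; 1 1 -0.77 0 -0.15; 1 1 -0.77 0 -0.15' >/dev/null; python3 -c "
from h import *
st();to([.444,.362,.3],-4.4)"
```

```text
34.17 [0.4606 0.2245 0.3441] psi -4.55 j [0.45 0.25 0.25 1.57 0.   2.1 ] F [ 0.5  0.2 -0.7] T [-0.09 -0.09  0.01] 0.0856 0.0 tips 0.022 tilt [-0.001 -0.    -1.   ]
shift [ 0.9049 -0.1825  0.294 ] turn -0.0008
```

```bash
python3 - <<'E'
from h import *
import cv2
P={}
for k in range(2):
  for c in("scene","top"):
    im=camera(c)
    for t in["hub_bore","balance_point","fork_slot","hold_arm","column_tip","post_tip"]:
        for d in spot_point(t,c)[:1]:
            print(c,t,np.round(d["at"],4).tolist(),round(d["conf"],2))
    if c=="top" and k==0:
        m=[d for d in cut_out("hold_arm",c)][:1]
        p=camera_params(c);r=R.from_quat(p["attitude"]);K=p["camera_matrix"]
        if m:
            ys,xs=np.nonzero(m[0]["pixels"]);ray=r.apply(np.c_[(xs-K[0,2])/K[0,0],(ys-K[1,2])/K[1,1],np.ones(len(xs))])
            q=p["eye"]+ray*((.02-p["eye"][2])/ray[:,2])[:,None]
            q=q[:,:2];cc=q.mean(0);w=np.linalg.svd(q-cc)[2][0] if len(q)<3000 else 0
            s=(q-cc)@w;print("mask",len(q),m[0]["conf"],cc,w,s.min(),s.max())
        cv2.imwrite("pics/top4.png",cv2.cvtColor(cv2.resize(im[170:240,115:215],(800,560),interpolation=cv2.INTER_CUBIC),cv2.COLOR_RGB2BGR))
E
```

```text
scene hub_bore [0.44, 0.3147, -0.0005] 0.51
scene balance_point [0.481, -0.6106, -0.0021] 0.54
scene fork_slot [0.455, 0.5098, -0.0001] 0.64
scene hold_arm [0.4443, 0.3599, -0.001] 0.69
scene column_tip [0.4545, -0.3827, 0.2582] 0.85
scene post_tip [0.4819, -0.275, 0.2322] 0.72
top balance_point [0.4445, 0.3628, 0.0149] 0.5
top fork_slot [0.4543, 0.5161, 0.0027] 0.42
top hold_arm [0.4429, 0.3638, 0.0009] 0.73
top column_tip [0.4542, -0.3837, 0.2631] 0.91
top post_tip [0.5113, -0.1901, 0.2609] 0.78
mask 169 0.75 [0.44492575 0.44200916] [-0.07746599 -0.99699499] -0.07421527601147689 0.05649891888457636
scene hub_bore [0.4377, 0.3152, 0.0014] 0.68
scene balance_point [0.4457, 0.3623, 0.0119] 0.57
scene fork_slot [0.4567, 0.5095, -0.0026] 0.75
scene hold_arm [0.4423, 0.3608, -0.0023] 0.66
scene column_tip [0.4567, -0.3839, 0.2625] 0.68
scene post_tip [0.5071, -0.1869, 0.2644] 0.98
top hub_bore [0.4553, 0.517, -0.0005] 0.63
top balance_point [0.444, 0.3618, 0.0155] 0.6
top fork_slot [0.4537, 0.514, 0.002] 0.74
top hold_arm [0.446, 0.3609, 0.0013] 0.43
top column_tip [0.4536, -0.3812, 0.2591] 0.58
top post_tip [0.5098, -0.1895, 0.2629] 0.96
```

View pics/top4.png

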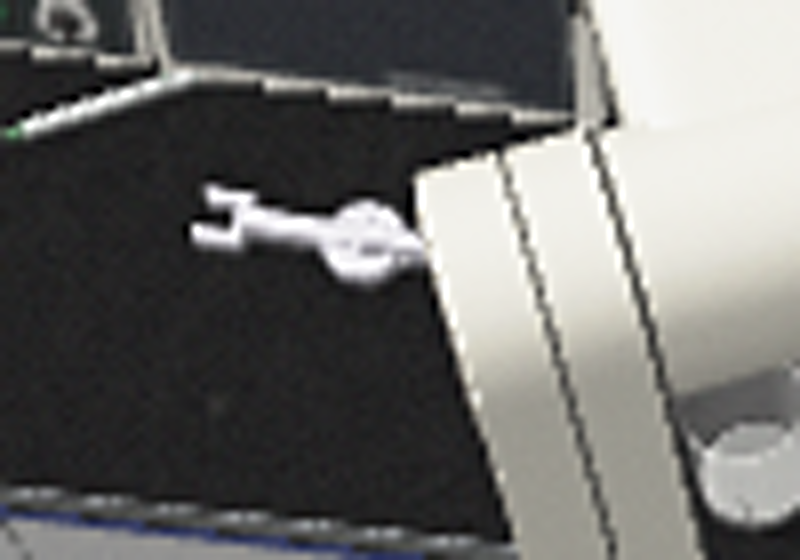

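Detections agree to within a few mm, and the picture shows the fork at (220,215) and the disc at (365,240), consistent with a yaw of about -4.4°. Moving above the balance point.

```bash
python3 -m creep '1 0.33 -0.06 0 0; 1 0.66 -0.12 0.2 0; 1 0.905 -0.175 0.5 0; 1 0.905 -0.175 0.8 0; 1 0.905 -0.175 1 0; 1 0.905 -0.175 1 0' >/dev/null; python3 -c "
from h import *
st();to([.4445,.3622,.028],-4.4)"
```

```text
36.38 [0.4445 0.3584 0.192 ] psi -4.78 j [0.68 0.42 0.09 1.25 0.   2.33] F [ 0.9 -0.3 -1. ] T [ 0.01  0.04 -0.01] 0.0853 0.0 tips 0.022 tilt [-0.005 -0.004 -1.   ]
shift [0.0302 0.003  1.093 ] turn -0.0021
```

```bash
python3 -m creep '1 0.01 0 0.35 0; 1 0.01 0 0.7 0; 1 0.01 0 0.9 0; 1 0.01 0 1 0; 1 0.01 0 1 0' >/dev/null; python3 -c "
from h import *
st();to([.4445,.3622,.028],-4.4)"
```

```text
37.0 [0.4469 0.3612 0.0454] psi -4.81 j [ 0.68  0.55 -0.1   0.92 -0.    2.33] F [-0.7 -1.  -0.1] T [-0.01 -0.03  0.02] 0.0854 0.0 tips 0.022 tilt [ 0.  0. -1.]
shift [ 0.005  -0.0164  0.1159] turn -0.0023
```

```bash
python3 -m creep '1 0.005 -0.016 0.06 -0.002; 1 0.005 -0.016 0.115 -0.002; 1 0.005 -0.016 0.115 -0.002; 0.4 0.005 -0.016 0.115 -0.002; 0.4 0.005 -0.016 0.115 -0.002; 0.4 0.005 -0.016 0.115 -0.002' >/dev/null; python3 -c "
from h import *
st()"; python3 -m creep '0 0 0 0 0;0 0 0 0 0;0 0 0 0 0;0 0 0 0 0; 0 0 0 0 0; 0 0 0 0 0' >/dev/null; python3 -c "
from h import *
st()"
```

```text
37.75 [0.4442 0.362  0.0278] psi -4.44 j [ 0.68  0.57 -0.12  0.87 -0.    2.33] F [ 0.2 -0.1 -0.1] T [-0.01  0.   -0.02] 0.035 0.0 tips 0.022 tilt [ 0.  0. -1.]
38.5 [0.4443 0.362  0.0279] psi -4.45 j [ 0.68  0.57 -0.12  0.87 -0.    2.33] F [ 0.5 -0.8  4.4] T [-0.3  -0.15 -0.04] 0.0123 60.31826198101044 tips 0.022 tilt [ 0.001  0.    -1.   ]
```

```bash
python3 -m creep '0 0 0 -0.05 0;0 0 0 -0.12 0;0 0 0 -0.2 0;0 0 0 -0.2 0' >/dev/null; python3 - <<'E'
from h import *
import cv2
st()
for c in("scene","top"):
    im=camera(c)
    for t in["hub_bore","balance_point","fork_slot","hold_arm"]:
        for d in spot_point(t,c)[:1]: print(c,t,np.round(d["at"],4).tolist(),round(d["conf"],2))
st()
E
```

```text
39.0 [0.4448 0.3627 0.0589] psi -4.43 j [ 0.68  0.53 -0.09  0.94  0.    2.33] F [ 0.3  0.2 -8.1] T [-0.01  0.05 -0.05] 0.0122 59.027355909347534 tips 0.022 tilt [ 0.002  0.002 -1.   ]
scene hub_bore [0.4389, 0.3163, 0.0326] 0.7
scene balance_point [0.4448, 0.3644, 0.0429] 0.65
scene fork_slot [0.4573, 0.511, 0.0304] 0.59
scene hold_arm [0.4442, 0.3642, 0.0285] 0.6
top hub_bore [0.4347, 0.3142, 0.0286] 0.42
top balance_point [0.4437, 0.3624, 0.0452] 0.63
top fork_slot [0.4567, 0.5142, 0.0326] 0.41
top hold_arm [0.4451, 0.3603, 0.0331] 0.59
39.5 [0.4438 0.3618 0.0573] psi -4.44 j [ 0.68  0.54 -0.09  0.94  0.    2.33] F [-0.5 -0.4 -7.7] T [-0.01  0.03  0.01] 0.0126 59.01009500026703 tips 0.022 tilt [-0. -0. -1.]
```

Level and balanced (hub and fork undersides both about 31 mm, moment near zero). Lifting and carrying.

```bash
python3 -m creep '0 0 0 -0.1 0;0 0 0 -0.3 0;0 0 0 -0.55 0;0 0 0 -0.8 0;0 0 0 -1 0' >/dev/null; python3 -m creep '0 0 0 -0.2 0;0 0 0 -0.45 0;0 0 0 -0.7 0;0 0 0 -0.85 0;0 0 0 -0.9 0;0 0 0 -0.9 0' >/dev/null; python3 -c "
from h import *
st();to([.4679,-.3346,.342],-16.3)"
```

```text
40.88 [0.4439 0.3619 0.3429] psi -4.44 j [0.68 0.38 0.43 1.62 0.   2.33] F [-0.9 -0.2 -7.9] T [ 0.02 -0.05 -0.05] 0.0125 59.12934958934784 tips 0.022 tilt [ 0.  0. -1.]
shift [-4.6168e+00  5.1880e-01  3.9000e-03] turn 0.0659
```

```bash
python3 -m creep '0 -0.1 0.01 0 0;0 -0.3 0.03 0 0;0 -0.55 0.06 0 0;0 -0.8 0.09 0 0;0 -1 0.11 0 0' >/dev/null; python3 -m creep '0 -0.25 0.03 0 0;0 -0.5 0.06 0 0;0 -0.75 0.09 0 0;0 -1 0.11 0 0' >/dev/null; python3 -m creep '0 -0.25 0.03 0 0.01;0 -0.5 0.06 0 0.02;0 -0.75 0.09 0 0.03;0 -0.95 0.11 0 0.04; 0 -1 0.11 0 0.04;0 -1 0.11 0 0.04' >/dev/null;  python3 -c "
from h import *
st();to([.4679,-.3346,.342],-16.3)"
```

```text
42.75 [ 0.4576 -0.091   0.3418] psi -11.72 j [-0.2   0.15  0.13  1.54  0.    1.58] F [-0.4  0.9 -7.1] T [ 0.06 -0.01  0.01] 0.0124 58.994781374931335 tips 0.022 tilt [-0.002  0.001 -1.   ]
shift [-1.5764  0.3973 -0.0024] turn 0.0255
```

```bash
python3 -m creep '0 -0.1 0.02 0 0.005;0 -0.3 0.07 0 0.01;0 -0.5 0.12 0 0.015;0 -0.7 0.17 0 0.02;0 -0.9 0.22 0 0.025; 0 -1 0.25 0 0.025' >/dev/null; python3 -m creep '0 -0.2 0.05 0 0;0 -0.4 0.1 0 0;0 -0.5 0.13 0 0;0 -0.57 0.15 0 0;0 -0.57 0.15 0 0;0 -0.57 0.15 0 0' >/dev/null;  python3 - <<'E'
from h import *
import cv2
st();to([.4679,-.3346,.307],-16.3)
for k in range(2):
  for c in("scene","top"):
    im=camera(c)
    for t in["hub_bore","balance_point","fork_slot","hold_arm","column_tip","post_tip"]:
        for d in spot_point(t,c)[:1]: print(c,t,np.round(d["at"],4).tolist(),round(d["conf"],2))
    p=camera_params(c);x=R.from_quat(p["attitude"]).inv().apply(np.array([.485,-.274,.25])-p["eye"]);u=p["camera_matrix"]@x;u,v=(u[:2]/u[2]).astype(int)
    if c=="scene": cv2.imwrite("pics/scene5.png",cv2.cvtColor(cv2.resize(im[v-50:v+50,u-65:u+65],(780,600),interpolation=2),cv2.COLOR_RGB2BGR))
E
```

```text
44.25 [ 0.463  -0.3325  0.3426] psi -16.08 j [-0.62  0.37  0.42  1.62  0.    1.23] F [ 0.7  0.6 -7.1] T [-0.05  0.01 -0.02] 0.0127 59.01232838630676 tips 0.022 tilt [-0.     0.001 -1.   ]
shift [-0.0044  0.0355  0.2376] turn 0.0012
scene hub_bore [0.4462, -0.3752, 0.3166] 0.74
scene balance_point [0.4623, -0.3296, 0.3247] 0.74
scene fork_slot [0.5048, -0.1905, 0.3139] 0.73
scene hold_arm [0.4629, -0.3331, 0.3097] 0.65
scene column_tip [0.454, -0.3813, 0.2624] 0.87
scene post_tip [0.5068, -0.1894, 0.2615] 0.56
top hub_bore [0.4511, -0.3827, 0.3158] 0.67
top balance_point [0.4643, -0.333, 0.3314] 0.53
top hold_arm [0.4639, -0.335, 0.314] 0.47
top column_tip [0.4528, -0.3803, 0.2607] 0.82
top post_tip [0.5112, -0.1874, 0.2656] 0.97
scene hub_bore [0.4464, -0.3796, 0.3149] 0.77
scene balance_point [0.4619, -0.3314, 0.3264] 0.87
scene fork_slot [0.5069, -0.1879, 0.313] 0.82
scene hold_arm [0.4645, -0.3314, 0.3134] 0.59
scene column_tip [0.4569, -0.3809, 0.265] 0.92
scene post_tip [0.5066, -0.1902, 0.2664] 0.93
top hub_bore [0.4483, -0.3798, 0.3128] 0.67
top balance_point [0.4637, -0.3322, 0.3293] 0.65
top column_tip [0.4515, -0.3822, 0.2602] 0.75
top post_tip [0.5128, -0.1894, 0.264] 0.61
```

View pics/scene5.png

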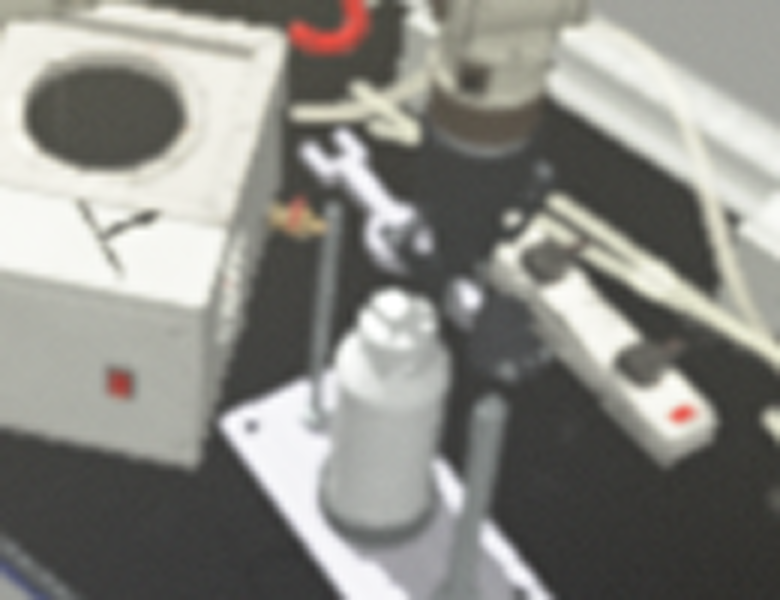

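The picture shows the hold-down arm level above the carrier, fork at (330,155), hub in front of the gripper at (465,300), nothing touching. Correcting about 5 mm and lowering.

```bash
python3 -m creep '0 -0.003 0.02 0 0.001;0 -0.003 0.034 0.03 0.001;0 -0.003 0.034 0.08 0.001;0 -0.003 0.034 0.14 0.001;0 -0.003 0.034 0.2 0.001;0 -0.003 0.034 0.235 0.001;0 -0.003 0.034 0.237 0.001;0 -0.003 0.034 0.237 0.001;0 -0.003 0.034 0.237 0.001' >/dev/null;  python3 - <<'E'
from h import *
import cv2
for k in range(3):
  for c in("scene","top"):
    im=camera(c)
    for t in["hub_bore","balance_point","fork_slot","column_tip","post_tip"]:
        for d in spot_point(t,c)[:1]: print(c,t,np.round(d["at"],4).tolist(),round(d["conf"],2))
st();to([.4679,-.3342,.307],-16.3)
E
```

```text
scene hub_bore [0.4506, -0.38, 0.285] 0.83
scene balance_point [0.4716, -0.3298, 0.2944] 0.86
scene fork_slot [0.5084, -0.1906, 0.2767] 0.85
scene column_tip [0.4562, -0.3818, 0.2588] 0.65
scene post_tip [0.5115, -0.1922, 0.2658] 0.72
top hub_bore [0.4538, -0.3814, 0.2786] 0.59
top balance_point [0.4689, -0.3342, 0.2969] 0.76
top column_tip [0.4527, -0.3815, 0.2591] 0.76
scene hub_bore [0.4497, -0.3793, 0.2813] 0.72
scene balance_point [0.4702, -0.3327, 0.2919] 0.52
scene fork_slot [0.5102, -0.1915, 0.2785] 0.56
scene column_tip [0.4566, -0.3825, 0.2631] 0.67
scene post_tip [0.5088, -0.1908, 0.2641] 0.67
top hub_bore [0.4499, -0.384, 0.2775] 0.55
top balance_point [0.4687, -0.3353, 0.295] 0.78
top column_tip [0.4529, -0.3792, 0.2595] 0.76
scene hub_bore [0.453, -0.3816, 0.2801] 0.72
scene balance_point [0.4704, -0.3344, 0.292] 0.66
scene fork_slot [0.511, -0.191, 0.2792] 0.76
scene column_tip [0.4577, -0.3856, 0.2646] 0.87
scene post_tip [0.5079, -0.1914, 0.2642] 0.83
top hub_bore [0.4525, -0.3845, 0.2787] 0.76
top balance_point [0.4645, -0.3361, 0.2969] 0.48
top fork_slot [0.6208, 0.197, -0.0038] 0.25
top column_tip [0.4503, -0.382, 0.2614] 0.89
top post_tip [0.3275, 0.1645, -0.0004] 0.69
48.58 [ 0.4676 -0.3353  0.307 ] psi -16.32 j [-0.62  0.38  0.34  1.53 -0.    1.23] F [-0.4 -0.4 -8. ] T [ 0.01  0.01 -0.01] 0.0127 59.04310941696167 tips 0.022 tilt [ 0. -0. -1.]
shift [ 0.0075 -0.0002  0.    ] turn -0.0001
```

```bash
python3 -m creep '0 0 0 0 0;0 0 0 0 0' | head -3; python3 -c "
from workcell import *
print(ticket.job_done())"
```

```text
clock: 48.82
eef_pos: [0.4676, -0.3353, 0.307]
tool_rot: [0.8, 0.6, -0.0, 0.0]
the job is handed in; nothing more can be done
None
```

I handed the job in with the hold-down arm held level and still, about 15 mm above the column and post tips and within about 3 mm of both axes, but I can't confirm the cap is fully home: I turned it clockwise through five strokes of about 80–120° each (plus one brief 30° test turn back, re-closed), far more than its 1.4 rad, and never felt the hard stop.

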